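# Turn the divider of the stock book

## Task

The stock book, a two-ring binder, lies open on the stockroom counter. Turn its stiff yellow divider from the right-hand half over the rings so that it lies flat on the left-hand half: push it up by its free edge or tab and over with the fingertips, calmly, never flicking or pinching it. Keep the binder in its place, leave the things around it alone, and finish with the hand clear.

Things in the scene. Friction and masses are not known exactly. Their poses are not given: they have to be found in the camera images.
- binder: Open black A5 two-ring binder, 1.8 kg, loose on the counter, 230 mm along the spine and 410 mm across, covers 3 mm thick. Origin: middle of the spine's underside, on the counter. x runs along the spine, away from the reader (who stands at the robot); y points to the left-hand half; z up. The steel rings stand at x = -40 and +40 mm, their tops 51 mm above the counter.
- ring_axis (a point): Middle of the axis about which the divider swings: parallel to the binder's x, 28 mm above the binder's underside, above the middle of the spine. The rings are 23 mm in outer radius about it.
- left_cards (a point): Middle of the top of the left-hand block of cards, on which the divider is to lie. The block on each half is 200 mm along x, reaches from 13 to 158 mm off the spine's middle, and its top is 25.5 mm above the counter.
- divider (a joint): Angle of the divider about the ring axis, rad: 0 lies flat on the right-hand cards (binder -y), pi/2 stands upright, 3.14 lies flat on the left-hand cards. Slightly stiff: it stays where it is left near upright (within about 15 degrees), and elsewhere sinks slowly to the side on which it leans, at less than 4 rad/s.
- divider_edge (a point): Middle of the divider's straight free edge, 178 mm from the ring axis. The divider: stiff yellow board, 0.11 kg, 210 mm along the spine, 2 mm thick at its rim, 4.4 mm over the glued sheets. Lying, its mid-plane is 28 mm above the counter; the edge overhangs the cards by 20 mm with 24 mm of gap to the cover below, room for a tilted fingertip. Axes: -y from ring axis to edge.
- divider_tab (a point): Centre of the divider's tab, 52 mm along the edge, standing out 14 mm beyond the free edge (to 192 mm from the ring axis), 50 mm from the edge's middle towards the reader.
- divider_front: White printed sheet with a blue heading glued to the face that is up at the start, with a label on the tab; 1.2 mm thick, it ends 6 mm short of the free edge (2 mm on the tab). Origin on the ring axis.
- divider_back: The like sheet, with a grey heading, on the face that is down at the start. Fingers that press on both sheets at once are pinching the divider. Origin on the ring axis.
- parts_bin: Bystander: blue open-fronted shelf bin of nuts, 170 x 105 x 78 mm, loose, beyond the binder. Origin: centre of its underside.
- tape_roll: Bystander: roll of brown tape lying flat, 96 mm across, 48 mm high. Origin: centre of its underside.
- sample_bolt: Bystander: large steel bolt standing on its hexagonal head, 36 mm across, 70 mm high. Origin: centre of its underside.
- carton: Bystander: small closed cardboard box, 75 x 95 x 60 mm. Origin: centre of its underside.

How it is judged:
By the outcome, as a careful person would: the job done as asked, in the order asked, and still so for the second after the job is handed in, with the robot touching nothing.
It also fails if it takes over 48 s, if anything falls off the work surface, if the arm or the gripper's body presses on something with over 40 N, if the wrist force passes 120 N, or if a joint passes its speed limit or range.

## Robot

A 6-joint arm with a two-finger parallel gripper is mounted at the origin on the work surface. World frame = base frame: x ahead of the robot, y to its left, z up, the work surface at z = 0. Lengths are in mm, angles in rad, forces in N, time in s.
With the tool pointing down it reaches from about 275 to 725 mm from the base axis. Payload 5.6 kg.
Tool frame: the origin (TCP) lies between the finger pads; the fingertips stand tip_extent ahead of it and the grasp point (between the pads) lies 3 mm ahead of it (tip_extent is the distance from the TCP to the fingertips, in mm); x points along the fingers, y is the direction in which the jaws open and shut, and the axes are right-handed (so a half turn about x gives the same grasp; the last joint's range is limited). The gripper opens to 85 mm and grips with 20 to 120 N. Pads are 22 mm wide; open, the fingers measure 114 mm over their backs; the gripper's body (76 mm by 85 mm) begins 54 mm behind the grasp point. The pads swing forward as they close: fully open they stand 13 mm farther back than shut.
Start: joints at [1.432, 0.255, 0.108, 0, -1.424, -0.285], TCP at [226.148, 501.348, 253.283] pointing down, gripper open.
Joint ranges: [-2.95, 2.95], [-1.21, 1.97], [-1.09, 1.5], [-2.87, 1.71], [-2.94, -0.07], [-3.05, 3.05]. Speed limits (rad/s): [2.57, 2.57, 3.14, 3.14, 3.14, 3.14].

## Interface

Orientations are given as a unit quaternion [w, x, y, z].
In Python, from bench import * gives the robot as it stands.
- The arm moves only by the shell command python3 -m creep 'ROWS' [OPENING] [FORCE]. ROWS is JSON, a list of rows, each an object of numbers: "tx", "ty", "tz": the shift along the world's x, y, z in m; "spin": the turn about the world's z in rad. A call has 1 to 20 rows; each row is the pose to reach, as a shift and turn from the pose measured when the call began; what a row does not reach only later rows make up. A row lasts 1/10 s, in which the tool goes at most 50 mm and 8.59 degrees, less where a joint would pass 70% of its speed; a pose out of reach is approached as far as the arm can. A call with a gripper value outside its range is refused whole. OPENING is the finger opening in m, from 0 to 0.0854, set as the call begins (- or left out, the last holds). The fingers move at their own pace and stop on an object; FORCE is the grip in N (left out, the last holds). Time passes only in rows, so rows that repeat a pose let the fingers close. It gives the time, the measured TCP pose, the force and the opening at its end, in the units of the state.
- state(): the state, without advancing time (a new reading comes with each control period).
- get_image(name): name is "scene" or "top" or "wrist"; returns a dict with "pixels" (384x512x3 uint8, red, green, blue), "z_map" (384x512 float32, mm along the optical axis (not along the pixel's ray), 0 where there is no reading), "mtx" (3x3 intrinsics, pixels), "dist" ([k1, k2, p1, p2, k3] as OpenCV has them; the pictures are not rectified), "rvec" (rotation vector, rad) and "tvec" (3), from world to camera coordinates, as OpenCV has them. Camera axes: x right, y down, z forward; pixel columns grow to the right and rows downward; lengths in mm; the calibration is good to about 2 mm. A picture is of the moment at which its call begins.
- sign_off(): hands the job in, once; it reports no verdict.
Trained networks look in a picture, given as the dict that the camera call returned (one of the last four; its "shot" number tells which), for a name from the list of things; names that differ only in an ending like _2 or _b are one class to them, and where a whole thing is asked for, a point or a joint stands for the part that bears it (a point fixed in the world has none). Each returns a list of dicts, best first, with "conf" (0 to 1); they miss things now and then, are a little off and sometimes report something else, mostly with a low value. They report only what shows in the picture. A call takes as long as a camera call.
- cut_out(picture, target): "pixels" (384x512 bool, what is visible of it).
- pinpoint(picture, target): "centre" ([x, y, z] in mm, in the coordinates of the camera as it stood for that picture, good to about 4 mm: a listed point, or the origin of a listed thing).
The state is a dict: "time": time; "qpos": joint angles; "joint_vel": joint speeds; "joint_torque": joint torques, N m; "tcp_pos": TCP position; "eef_rot": TCP orientation; "contact_force": force on the tool from outside, world axes, zero at the start; "wrist_torque": the same for the moment, N m; "opening": finger opening in mm.
Only numpy, scipy, OpenCV 4.12 (cv2) and the standard library are available. Lean on these libraries where they do the work, as an engineer would, in place of code of your own. Each camera call takes 0.05 s, during which the arm holds its last target.

## Working session

There is one attempt and no reset: what is moved stays moved. The work goes in short steps, Python scripts to look and compute and a shell command to move; the robot and the scene stay as the last step left them, time stands still between calls to the robot, and variables do not carry over. Pictures are saved under pics/ and viewed, and the job is handed in when it is done.

```bash
mkdir -p pics; ls; cat > h.py <<'E'
from bench import *
import numpy as np, cv2
def save(im,n): cv2.imwrite('pics/'+n+'.png',im['pixels'][:,:,::-1])
def c2w(im,p):
    R,_=cv2.Rodrigues(np.array(im['rvec'],float)); return R.T@(np.array(p,float)-np.array(im['tvec'],float).ravel())
def px(im,u,v):
    z=im['z_map'][int(v),int(u)]
    q=cv2.undistortPoints(np.array([[[u,v]]],float),np.array(im['mtx'],float),np.array(im['dist'],float))[0,0]
    return c2w(im,[q[0]*z,q[1]*z,z])
def w2px(im,P):
    return cv2.projectPoints(np.array(P,float).reshape(-1,1,3),np.array(im['rvec'],float),np.array(im['tvec'],float),np.array(im['mtx'],float),np.array(im['dist'],float))[0].reshape(-1,2)
E
python3 - <<'E'
from h import *
s=state();print(s)
for n in ['top','scene']:
    im=get_image(n);save(im,n+'0')
    for t in ['binder','ring_axis','left_cards','divider_edge','divider_tab','parts_bin','tape_roll','sample_bolt','carton']:
        r=pinpoint(im,t)
        print(n,t,[(np.round(c2w(im,a['centre'])),round(a['conf'],2)) for a in r[:2]])
E
```

```text
pics
{'time': 0.0, 'qpos': array([ 1.43160839e+00,  2.55772719e-01,  1.06973670e-01, -4.97734518e-04,
       -1.42390750e+00, -2.84591733e-01]), 'joint_vel': array([ 0.00055049,  0.00162423,  0.00060008, -0.00080798, -0.00037434,
        0.00013389]), 'joint_torque': array([-7.49410847e-04, -3.86626983e+01,  2.37935597e+01,  5.36507785e+00,
       -6.26149427e-03, -1.82504090e-05]), 'tcp_pos': array([225.91790364, 500.9445562 , 252.36647208]), 'eef_rot': array([ 0.14804915, -0.69116216,  0.1494216 ,  0.69141124]), 'contact_force': array([-0.0016571 , -0.28614478, -0.23817083]), 'wrist_torque': array([0.00279667, 0.04829189, 0.00925503]), 'opening': 85.46764352408253}
top binder []
top ring_axis [(array([479., 107.,  29.]), 0.69)]
top left_cards []
top divider_edge [(array([429., -58.,  31.]), 0.81)]
top divider_tab [(array([378., -55.,  25.]), 0.8)]
top parts_bin [(array([698.,  44.,  -4.]), 0.95)]
top tape_roll [(array([727., 227.,  -4.]), 0.92)]
top sample_bolt [(array([635., -98.,  -2.]), 0.76)]
top carton [(array([618., 372.,  -1.]), 0.63), (array([507., 192.,  26.]), 0.19)]
scene binder [(array([482., 107.,   0.]), 0.92)]
scene ring_axis [(array([480., 106.,  27.]), 0.94)]
scene left_cards [(array([508., 192.,  30.]), 0.84)]
scene divider_edge [(array([434., -59.,  29.]), 0.66)]
scene divider_tab [(array([381., -53.,  28.]), 0.56)]
scene parts_bin [(array([701.,  45.,   2.]), 0.69)]
scene tape_roll [(array([727., 224.,   1.]), 0.8)]
scene sample_bolt [(array([634., -93.,   2.]), 0.53)]
scene carton [(array([618., 375.,   1.]), 0.8)]
```

View pics/top0.png

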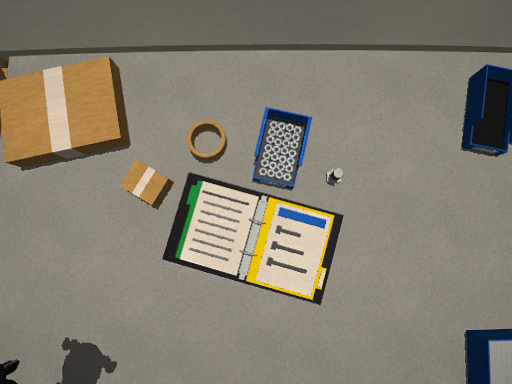

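View pics/scene0.png

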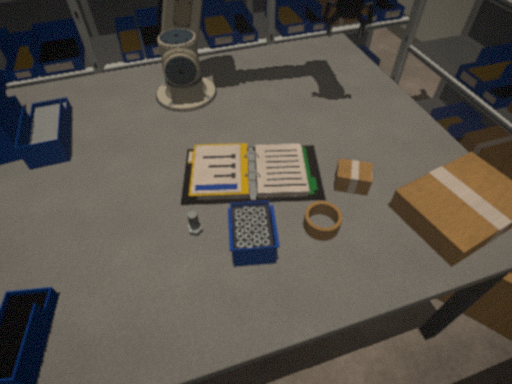

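Top view: the binder is centred near pixel (252,238), yawed about -16°. The yellow divider is on the right, with its tab at (322,277) and the bolt at (335,176). Next I'll refine its pose.

```bash
python3 - <<'E'
import bench
print([n for n in dir(bench) if not n.startswith('_')], getattr(bench,'tip_extent',None))
from h import *
from scipy.spatial.transform import Rotation as Ro
s=state();q=s['eef_rot'];M=Ro.from_quat([q[1],q[2],q[3],q[0]]).as_matrix();print(M.round(3))
im=get_image('top')
for t in ['binder','divider']:
    r=cut_out(im,t)
    for a in r[:1]:
        m=a['pixels'].astype(np.uint8);ys,xs=np.nonzero(m)
        P=np.array([px(im,u,v) for u,v in zip(xs,ys)])
        rc=cv2.minAreaRect(P[:,:2].astype(np.float32));print(t,a['conf'],m.sum(),rc,np.percentile(P[:,2],[5,50,95]).round(1))
        print(cv2.boxPoints(rc).round(0).tolist())
print(s['time'])
# yellow
hsv=cv2.cvtColor(im['pixels'],cv2.COLOR_RGB2HSV)
m=cv2.inRange(hsv,(20,180,100),(35,255,255));ys,xs=np.nonzero(m);k=(xs>240)&(xs<345)&(ys>180)
P=np.array([px(im,u,v) for u,v in zip(xs[k],ys[k])])
c,si=np.cos(-.288),np.sin(-.288)
d=P[:,:2]-[480,107]
xb=d@[c,si];yb=d@[-si,c]
print('yellow xb,yb pct',np.percentile(xb,[0,1,50,99,100]),np.percentile(yb,[0,1,50,99,100]),np.median(P[:,2]))
E
```

```text
['IKError', 'cut_out', 'get_image', 'pinpoint', 'sign_off', 'state', 'tip_extent'] 22.0
[[ 0.    -0.411 -0.912]
 [ 0.    -0.912  0.411]
 [-1.    -0.    -0.   ]]
binder 0.66 15107 ((480.29058837890625, 110.4690933227539), (414.4366760253906, 235.94189453125), 74.37106323242188) [ 1.3 25.9 31.5]
[[311.0, -57.0], [538.0, -121.0], [650.0, 278.0], [423.0, 342.0]]
divider 0.7 6286 ((453.8636169433594, 10.755485534667969), (190.3196563720703, 221.6785125732422), 74.09236907958984) [26.4 29.5 32.2]
[[321.0, -50.0], [534.0, -111.0], [587.0, 72.0], [373.0, 133.0]]
1.0
yellow xb,yb pct [-107.35656283 -103.70517726   -6.52367107  107.51252846  110.86972269] [-195.29556489 -184.01027613  -27.64372573   -9.04396232   -6.49317352] 28.490915505153055
```

```bash
python3 -m creep '[{"tx":0.016,"ty":-0.045,"spin":-0.11},{"tx":0.032,"ty":-0.090,"spin":-0.22},{"tx":0.048,"ty":-0.135,"spin":-0.33},{"tx":0.063,"ty":-0.180,"spin":-0.44},{"tx":0.079,"ty":-0.226,"spin":-0.55},{"tx":0.095,"ty":-0.271,"spin":-0.66},{"tx":0.111,"ty":-0.316,"spin":-0.77},{"tx":0.126,"ty":-0.361,"spin":-0.88},{"tx":0.142,"ty":-0.406,"spin":-0.99},{"tx":0.158,"ty":-0.452,"spin":-1.1},{"tx":0.174,"ty":-0.497,"spin":-1.21},{"tx":0.189,"ty":-0.542,"spin":-1.32},{"tx":0.205,"ty":-0.588,"spin":-1.42},{"tx":0.205,"ty":-0.588,"tz":-0.05,"spin":-1.42},{"tx":0.205,"ty":-0.588,"tz":-0.10,"spin":-1.42},{"tx":0.205,"ty":-0.588,"tz":-0.14,"spin":-1.42},{"tx":0.205,"ty":-0.588,"tz":-0.14,"spin":-1.42}]' 0 20
python3 - <<'E'
from h import *
import bench;print(bench.tip_extent)
im=get_image('wrist');save(im,'w1')
im=get_image('top');save(im,'t1')
hsv=cv2.cvtColor(im['pixels'],cv2.COLOR_RGB2HSV)
m=cv2.inRange(hsv,(20,180,100),(35,255,255));ys,xs=np.nonzero(m);k=(xs>240)&(xs<345)&(ys>180)
s=state();print(s['qpos'].round(3),s['tcp_pos'],s['eef_rot'],s['contact_force'],s['opening'],s['time'])
E
```

```text
22.0
[ 1.432  0.255  0.108 -0.    -1.424 -0.285] [226.12471032 501.36023579 253.27233973] [ 0.14870981 -0.6912866   0.14870775  0.69129895] [0.84723152 0.65702127 0.28400737] 85.4286058342121 1.25schema error: expected keys tx, ty, tz, spin
```

```bash
python3 -m creep '[{"tx":0.016,"ty":-0.045,"tz":0,"spin":-0.11},{"tx":0.032,"ty":-0.090,"tz":0,"spin":-0.22},{"tx":0.048,"ty":-0.135,"tz":0,"spin":-0.33},{"tx":0.063,"ty":-0.180,"tz":0,"spin":-0.44},{"tx":0.079,"ty":-0.226,"tz":0,"spin":-0.55},{"tx":0.095,"ty":-0.271,"tz":0,"spin":-0.66},{"tx":0.111,"ty":-0.316,"tz":0,"spin":-0.77},{"tx":0.126,"ty":-0.361,"tz":0,"spin":-0.88},{"tx":0.142,"ty":-0.406,"tz":0,"spin":-0.99},{"tx":0.158,"ty":-0.452,"tz":0,"spin":-1.1},{"tx":0.174,"ty":-0.497,"tz":0,"spin":-1.21},{"tx":0.189,"ty":-0.542,"tz":0,"spin":-1.32},{"tx":0.205,"ty":-0.588,"tz":0,"spin":-1.42},{"tx":0.205,"ty":-0.588,"tz":-0.05,"spin":-1.42},{"tx":0.205,"ty":-0.588,"tz":-0.10,"spin":-1.42},{"tx":0.205,"ty":-0.588,"tz":-0.14,"spin":-1.42},{"tx":0.205,"ty":-0.588,"tz":-0.14,"spin":-1.42}]' 0 20
python3 - <<'E'
from h import *
im=get_image('wrist');save(im,'w1')
im=get_image('top');save(im,'t1')
s=state();print(s['qpos'].round(3),s['tcp_pos'],s['eef_rot'],s['contact_force'],s['opening'],s['time'])
E
```

```text
time: 2.95
tcp_pos: [427.0, -87.0, 108.7]
eef_rot: [0.561, -0.425, 0.567, 0.429]
contact_force: [-0.7, -0.3, 0.6]
opening: 0.1
[ 1.60e-01  1.36e-01 -4.15e-01  1.00e-03 -1.02e+00 -4.33e-01] [431.7144144  -86.90057415 114.37228937] [ 0.56302046 -0.42785873  0.56342542  0.42719628] [ 0.42800702 -0.63014865  0.8498556 ] 0.11109848523480846 3.05
```

View pics/w1.png

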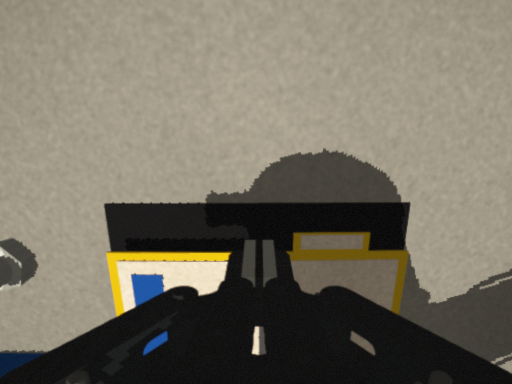

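View pics/t1.png

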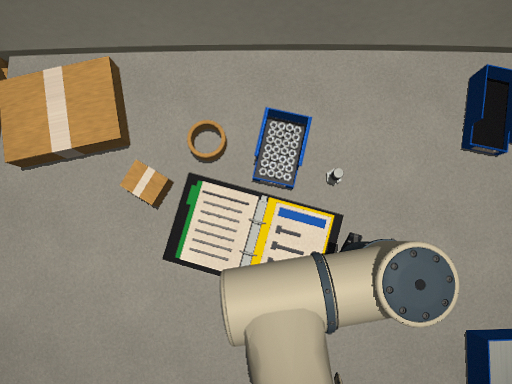

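The wrist view shows the free edge at row ~252, the tab at columns 294–370, and the closed fingers at ~243–287 in front of the cover. I'll measure the edge and cover rim in world coordinates.

```bash
python3 - <<'E'
from h import *
im=get_image('wrist')
x=np.array([.9625,-.2714]);y=np.array([.2714,.9625]);o=np.array([480.5,108])
def b(P): d=P[:2]-o; return np.array([d@x,d@y,P[2]]).round(1)
for u,v in [(115,254),(150,254),(200,254),(225,254),(300,236),(335,236),(365,236),(385,254),(400,254),(150,215),(250,208),(380,215)]:
    print((u,v),b(px(im,u,v)),px(im,u,v).round(0))
hsv=cv2.cvtColor(im['pixels'],cv2.COLOR_RGB2HSV);m=cv2.inRange(hsv,(18,150,80),(38,255,255))
for u in (130,180,220,300,335,360,385,398):
    v=np.nonzero(m[:,u])[0][0];print('edge',u,v,b(px(im,u,v+1)))
row=m[258];c=np.nonzero(row)[0];print(c.min(),c.max(),b(px(im,c.min()+1,258)),b(px(im,c.max()-1,258)))
# fingertip depth pixels
for v in range(236,250,3):
    print(v,[b(px(im,u,v)).tolist() for u in (246,255,270,280)])
print(b(state()['tcp_pos']))
E
```

```text
(115, 254) [ 123.2 -154.3   -0. ] [557. -74.  -0.]
(150, 254) [  82.9 -169.9   30. ] [514. -78.  30.]
(200, 254) [  47.2 -170.1   29.6] [480. -68.  30.]
(225, 254) [  29.4 -170.6   30.4] [463. -64.  30.]
(300, 236) [ -22.8 -183.9   29.3] [409. -63.  29.]
(335, 236) [ -46.8 -184.7   31.2] [385. -57.  31.]
(365, 236) [ -67.6 -184.8   31.6] [365. -52.  32.]
(385, 254) [ -84.1 -170.1   29.9] [353. -33.  30.]
(400, 254) [ -95.3 -169.8   29.6] [343. -30.  30.]
(150, 215) [  88.9 -190.1    4.8] [514. -99.   5.]
(250, 208) [  12.4 -195.5    3.4] [439. -84.   3.]
(380, 215) [ -87.5 -190.1    3.9] [345. -51.   4.]
edge 130 245 [  97.  -175.6   29.1]
edge 180 246 [  60.7 -176.    30.8]
edge 220 246 [  32.9 -175.4   29.2]
edge 300 236 [ -22.8 -183.5   30.2]
edge 335 228 [ -46.5 -189.7   30.7]
edge 360 228 [   6.1 -274.6  235.8]
edge 385 246 [ -83.1 -176.    30.8]
edge 398 246 [ -93.2 -175.2   29.3]
119 410 [ 104.9 -166.7   30.3] [-102.  -166.9   30.2]
236 [[15.7, -172.6, 3.7], [8.6, -172.5, 3.4], [-3.0, -172.8, 4.1], [-10.9, -172.3, 2.9]]
239 [[15.7, -170.1, 3.9], [8.6, -170.5, 4.6], [-3.1, -170.0, 3.4], [-11.0, -169.7, 2.7]]
242 [[11.7, -211.7, 99.6], [7.6, -211.3, 98.7], [0.7, -211.8, 99.7], [-10.9, -167.6, 3.8]]
245 [[11.6, -212.0, 103.3], [7.6, -211.9, 103.1], [0.9, -212.3, 104.0], [-11.0, -164.8, 3.4]]
248 [[11.5, -212.4, 107.2], [7.5, -212.5, 107.4], [0.9, -212.1, 106.5], [-9.1, -175.1, 29.9]]
[   6.9 -200.3  115.5]
```

```bash
python3 -m creep '[{"tx":0,"ty":0,"tz":-0.04,"spin":0},{"tx":0,"ty":0,"tz":-0.07,"spin":0},{"tx":0,"ty":0,"tz":-0.082,"spin":0},{"tx":0.0027,"ty":0.0096,"tz":-0.082,"spin":0},{"tx":0.0027,"ty":0.0096,"tz":-0.082,"spin":0},{"tx":0.0027,"ty":0.0096,"tz":-0.082,"spin":0}]'
python3 - <<'E'
from h import *
s=state();print(s['tcp_pos'],s['contact_force'],s['wrist_torque'],s['time'])
im=get_image('wrist');save(im,'w2')
E
```

```text
time: 3.7
tcp_pos: [437.5, -76.4, 35.5]
eef_rot: [0.565, -0.43, 0.561, 0.426]
contact_force: [-0.0, -0.5, 0.1]
opening: 0.4
[437.48177348 -76.41127481  35.52662336] [-0.02723988 -0.49629946  0.12361122] [-0.04432702 -0.0013355  -0.02190775] 3.7
```

View pics/w2.png

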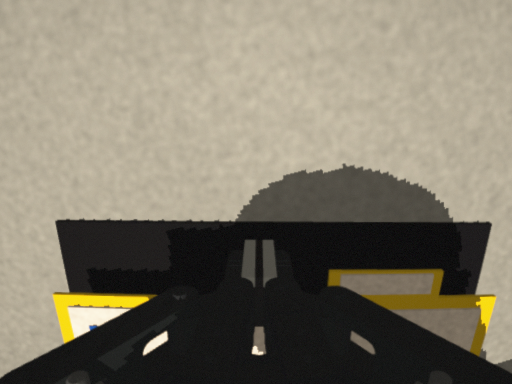

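Fingertips are over the cover at rows ~240–290, still short of the edge at row ~294. Now I'll approach gently, watching the force.

```bash
python3 -m creep '[{"tx":0.0003,"ty":0.001,"tz":-0.003,"spin":0},{"tx":0.0005,"ty":0.002,"tz":-0.003,"spin":0}]'; python3 -c "
from h import *
for i in range(1):
  s=state();print(s['tcp_pos'],s['contact_force'],s['wrist_torque'])"
python3 -m creep '[{"tx":0.0003,"ty":0.001,"tz":0,"spin":0},{"tx":0.0003,"ty":0.001,"tz":0,"spin":0}]'
```

```text
time: 3.95
tcp_pos: [438.0, -74.5, 32.7]
eef_rot: [0.565, -0.43, 0.561, 0.426]
contact_force: [-0.5, -0.5, -0.8]
opening: -0.0
[437.9534722  -74.49801652  32.66075044] [-0.50753657 -0.47966817 -0.82766117] [-0.01543825  0.02645859  0.01254397]
time: 4.15
tcp_pos: [437.9, -74.0, 32.7]
eef_rot: [0.565, -0.43, 0.561, 0.426]
contact_force: [-0.3, -4.2, -0.9]
opening: 0.2
```

```bash
python3 -m creep '[{"tx":0,"ty":0,"tz":0.003,"spin":0},{"tx":0.0001,"ty":0.0002,"tz":0.006,"spin":0},{"tx":0.0001,"ty":0.0005,"tz":0.010,"spin":0},{"tx":0.0001,"ty":0.0005,"tz":0.010,"spin":0}]'; python3 - <<'E'
from h import *
s=state();print(s['tcp_pos'],s['contact_force'],s['wrist_torque'])
im=get_image('wrist');save(im,'w3')
x=np.array([.9625,-.2714]);y=np.array([.2714,.9625]);o=np.array([480.5,108])
hsv=cv2.cvtColor(im['pixels'],cv2.COLOR_RGB2HSV);m=cv2.inRange(hsv,(18,150,80),(38,255,255))
for u in (90,120,345,385,420,470):
    v=np.nonzero(m[:,u])[0][0];P=px(im,u,v+2);d=P[:2]-o;print(u,v,round(d@x,1),round(d@y,1),P[2].round(1))
E
```

```text
time: 4.55
tcp_pos: [437.7, -73.8, 43.1]
eef_rot: [0.565, -0.43, 0.561, 0.426]
contact_force: [-1.8, -4.0, 0.4]
opening: 0.0
[437.69055199 -73.79621234  43.09504312] [-1.75075867 -4.00043047  0.39098019] [-1.6119175   0.4788325  -0.01356825]
90 288 86.5 -176.2 37.1
120 289 72.3 -175.9 36.8
345 265 -30.2 -189.4 36.8
385 265 -47.9 -189.8 37.7
420 265 -64.0 -189.6 37.4
470 290 -90.4 -176.2 37.6
```

View pics/w3.png

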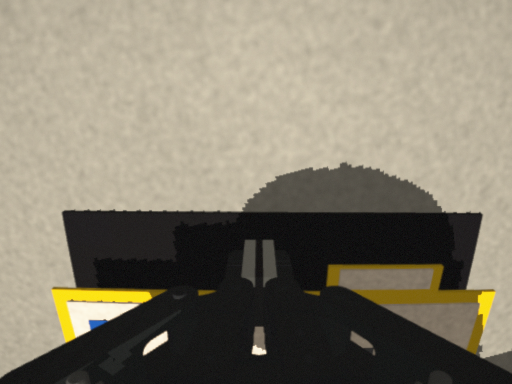

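The divider's edge rises with the finger (edge z ≈ 37.5 at row 288). I'll continue along the arc.

```bash
python3 -m creep '[{"tx":0.0001,"ty":0.0004,"tz":0.006,"spin":0},{"tx":0.0003,"ty":0.001,"tz":0.012,"spin":0},{"tx":0.0005,"ty":0.0018,"tz":0.018,"spin":0},{"tx":0.0006,"ty":0.0023,"tz":0.021,"spin":0},{"tx":0.0006,"ty":0.0023,"tz":0.021,"spin":0}]'; cat > e.py <<'E'
from h import *
import sys
s=state();print(s['tcp_pos'],s['contact_force'],s['wrist_torque'])
im=get_image('wrist');save(im,sys.argv[1])
x=np.array([.9625,-.2714]);y=np.array([.2714,.9625]);o=np.array([480.5,108])
d=s['tcp_pos'][:2]-o;print('tcp b',d@x,d@y)
hsv=cv2.cvtColor(im['pixels'],cv2.COLOR_RGB2HSV);m=cv2.inRange(hsv,(18,130,50),(38,255,255))
for u in (60,90,120,345,385,420,470):
    n=np.nonzero(m[:,u])[0]
    if len(n):
        v=n[0];P=px(im,u,v+2);d=P[:2]-o;print(u,v,round(d@x,1),round(d@y,1),P[2].round(1))
E
python3 e.py w4
```

```text
time: 5.1
tcp_pos: [438.2, -71.7, 64.7]
eef_rot: [0.564, -0.43, 0.561, 0.426]
contact_force: [-1.5, -6.2, -0.3]
opening: -0.0
[438.19811386 -71.65684282  64.70670972] [-1.53645891 -6.16901284 -0.33055076] [-1.87266296  0.564118   -0.01716522]
tcp b 8.043301732946055 -184.40044311286655
60 287 101.6 -173.5 58.0
90 288 86.9 -173.5 57.9
120 289 72.3 -173.5 58.2
345 266 -30.0 -187.4 59.6
385 266 -47.7 -187.6 60.1
420 266 -63.7 -187.4 59.9
470 290 -90.5 -174.1 59.3
```

```bash
python3 -m creep '[{"tx":0.0001,"ty":0.0004,"tz":0.005,"spin":0},{"tx":0.0004,"ty":0.0014,"tz":0.010,"spin":0},{"tx":0.0008,"ty":0.0027,"tz":0.015,"spin":0},{"tx":0.0011,"ty":0.0040,"tz":0.020,"spin":0},{"tx":0.0015,"ty":0.0055,"tz":0.025,"spin":0},{"tx":0.0020,"ty":0.0072,"tz":0.030,"spin":0},{"tx":0.0026,"ty":0.0091,"tz":0.035,"spin":0},{"tx":0.0031,"ty":0.0110,"tz":0.040,"spin":0},{"tx":0.0031,"ty":0.0110,"tz":0.040,"spin":0}]'; python3 e.py w5
```

```text
time: 6.05
tcp_pos: [441.3, -60.7, 105.2]
eef_rot: [0.564, -0.43, 0.561, 0.426]
contact_force: [-2.6, -4.4, 1.9]
opening: -0.3
[441.33787485 -60.65402378 105.20424108] [-2.64509978 -4.41200396  1.92923787] [-1.80061689  0.70452219 -0.03627261]
tcp b 8.079156596350828 -172.95809865199843
60 287 101.9 -161.9 98.3
90 287 87.5 -161.8 97.4
120 288 7.5 -246.8 226.5
345 272 -29.3 -174.7 103.0
385 272 -46.5 -175.2 104.1
420 272 -62.3 -174.8 103.6
470 290 -90.7 -162.4 99.3
```

```bash
python3 -m creep '[{"tx":0.0007,"ty":0.0023,"tz":0.0052,"spin":0},{"tx":0.0016,"ty":0.0056,"tz":0.0122,"spin":0},{"tx":0.0026,"ty":0.0091,"tz":0.019,"spin":0},{"tx":0.0037,"ty":0.0131,"tz":0.0256,"spin":0},{"tx":0.0049,"ty":0.0172,"tz":0.0321,"spin":0},{"tx":0.0061,"ty":0.0217,"tz":0.0384,"spin":0},{"tx":0.0074,"ty":0.0263,"tz":0.0444,"spin":0},{"tx":0.0088,"ty":0.0313,"tz":0.0503,"spin":0},{"tx":0.0102,"ty":0.0364,"tz":0.0559,"spin":0},{"tx":0.0118,"ty":0.0418,"tz":0.0612,"spin":0},{"tx":0.0134,"ty":0.0475,"tz":0.0664,"spin":0},{"tx":0.0134,"ty":0.0475,"tz":0.0664,"spin":0}]'; python3 e.py w6
```

```text
time: 7.3
tcp_pos: [455.7, -12.0, 172.0]
eef_rot: [0.565, -0.43, 0.56, 0.426]
contact_force: [-0.7, -0.5, 0.7]
opening: 0.3
[455.67183495 -11.95054995 172.01659207] [-0.72621248 -0.50361343  0.68007328] [-0.20806218  0.04070292 -0.0438053 ]
tcp b 8.657470394074796 -122.1907683239883
60 289 102.1 -110.4 165.9
90 290 86.3 -111.6 167.6
120 291 72.4 -111.0 166.9
385 291 -44.5 -118.9 176.6
420 290 -59.4 -119.5 177.1
470 293 -90.0 -110.5 166.7
```

View pics/w6.png

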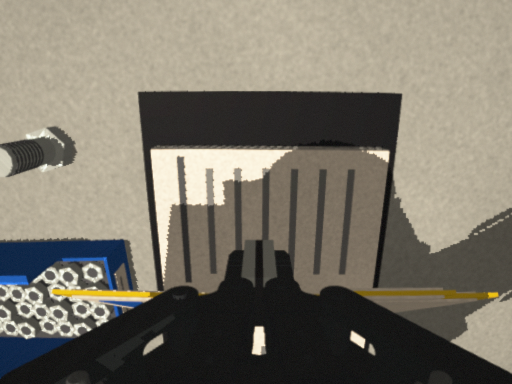

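```bash
python3 -m creep '[{"tx":0.0019,"ty":0.0067,"tz":0.0048,"spin":0},{"tx":0.0036,"ty":0.0128,"tz":0.0094,"spin":0},{"tx":0.0054,"ty":0.0191,"tz":0.0137,"spin":0},{"tx":0.0072,"ty":0.0254,"tz":0.0177,"spin":0},{"tx":0.0090,"ty":0.0320,"tz":0.0215,"spin":0},{"tx":0.0109,"ty":0.0387,"tz":0.0249,"spin":0},{"tx":0.0128,"ty":0.0455,"tz":0.0281,"spin":0},{"tx":0.0148,"ty":0.0525,"tz":0.0309,"spin":0},{"tx":0.0168,"ty":0.0596,"tz":0.0334,"spin":0},{"tx":0.0188,"ty":0.0667,"tz":0.0355,"spin":0},{"tx":0.0208,"ty":0.0740,"tz":0.0374,"spin":0},{"tx":0.0229,"ty":0.0813,"tz":0.0389,"spin":0},{"tx":0.0250,"ty":0.0887,"tz":0.0401,"spin":0},{"tx":0.0271,"ty":0.0962,"tz":0.0409,"spin":0},{"tx":0.0271,"ty":0.0962,"tz":0.0409,"spin":0}]'; python3 e.py w7; python3 -c "
from h import *
im=get_image('scene');save(im,'s7');cv2.imwrite('pics/s7.png',cv2.resize(im['pixels'][100:280,120:400,::-1],None,fx=2.5,fy=2.5))"
```

```text
time: 8.85
tcp_pos: [482.8, 84.9, 212.4]
eef_rot: [0.565, -0.43, 0.56, 0.426]
contact_force: [0.4, -0.2, -0.0]
opening: -0.3
[482.75889732  84.93661734 212.35109676] [ 0.35546921 -0.17034109 -0.00041802] [ 0.01734731  0.05641993 -0.01165394]
tcp b 8.43359072640666 -21.585441071953507
60 286 104.2 -9.0 202.7
90 261 103.5 -7.5 174.7
120 236 103.4 -4.9 134.5
345 205 -70.0 -0.6 52.0
385 210 -102.2 -1.0 66.2
420 237 -101.1 -5.5 133.9
470 276 -101.7 -8.2 189.2
```

View pics/s7.png

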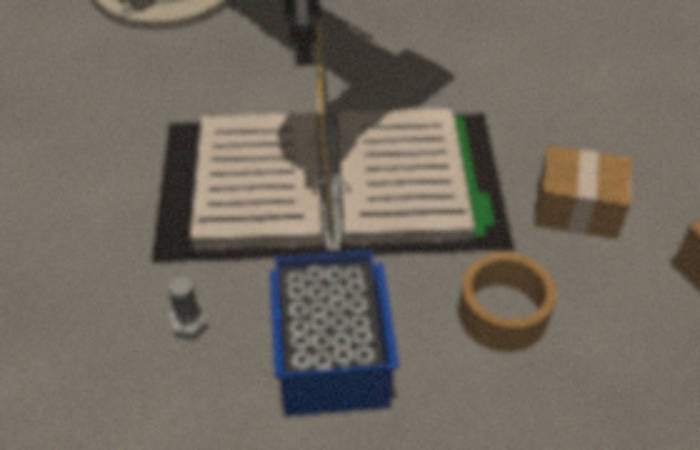

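View pics/w7.png

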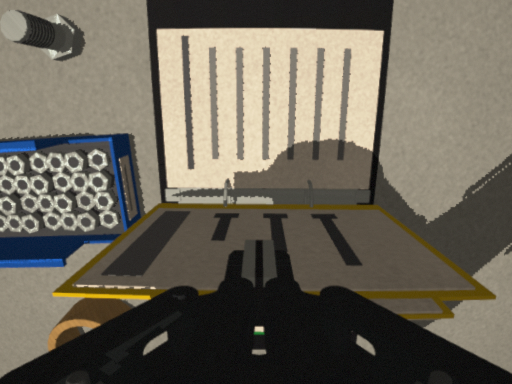

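The divider is at about 87°, with its edge at the tip. Next I'll carry it past upright slowly.

```bash
python3 -m creep '[{"tx":0.0014,"ty":0.0048,"tz":-0.002,"spin":0},{"tx":0.0027,"ty":0.0096,"tz":-0.004,"spin":0},{"tx":0.0041,"ty":0.0144,"tz":-0.006,"spin":0},{"tx":0.0054,"ty":0.0193,"tz":-0.008,"spin":0},{"tx":0.0068,"ty":0.0241,"tz":-0.010,"spin":0},{"tx":0.0081,"ty":0.0289,"tz":-0.012,"spin":0},{"tx":0.0095,"ty":0.0337,"tz":-0.014,"spin":0},{"tx":0.0108,"ty":0.0385,"tz":-0.016,"spin":0},{"tx":0.0122,"ty":0.0433,"tz":-0.018,"spin":0},{"tx":0.0136,"ty":0.0481,"tz":-0.020,"spin":0},{"tx":0.0149,"ty":0.0529,"tz":-0.020,"spin":0},{"tx":0.0163,"ty":0.0578,"tz":-0.020,"spin":0},{"tx":0.0163,"ty":0.0578,"tz":-0.020,"spin":0}]'; python3 e.py w8; python3 -c "
from h import *
im=get_image('scene');save(im,'s8');cv2.imwrite('pics/s8.png',cv2.resize(im['pixels'][100:280,120:400,::-1],None,fx=2.5,fy=2.5))"
```

```text
time: 10.25
tcp_pos: [499.0, 142.6, 192.3]
eef_rot: [0.565, -0.43, 0.56, 0.426]
contact_force: [0.0, 0.1, -0.0]
opening: 0.4
[498.97431761 142.58737322 192.29812546] [ 0.01519138  0.13227604 -0.03437683] [-0.03256423  0.00121031  0.02828121]
tcp b 8.394517605791393 38.304276527123
60 268 216.2 133.7 24.4
90 244 104.9 44.4 149.3
120 193 105.4 28.3 101.6
345 150 -62.9 6.6 43.7
385 150 -97.2 6.3 43.0
420 195 -102.5 27.9 102.2
470 273 -102.5 50.7 167.7
```

View pics/s8.png

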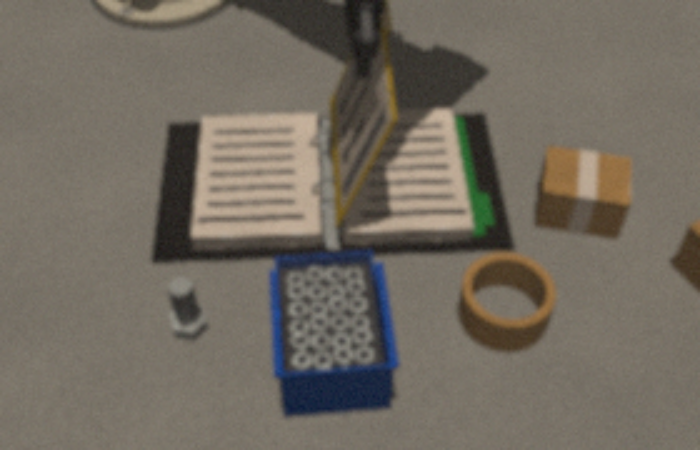

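The divider leans left at about 110°. I'll let it sink with the hand still, then look.

```bash
python3 -m creep '[{"tx":0,"ty":0,"tz":0,"spin":0},{"tx":0,"ty":0,"tz":0,"spin":0},{"tx":0,"ty":0,"tz":0,"spin":0},{"tx":0,"ty":0,"tz":0,"spin":0},{"tx":0,"ty":0,"tz":0,"spin":0},{"tx":0,"ty":0,"tz":0,"spin":0},{"tx":0,"ty":0,"tz":0,"spin":0},{"tx":0,"ty":0,"tz":0,"spin":0}]'; python3 e.py w9; python3 -c "
from h import *
im=get_image('scene');save(im,'s9');cv2.imwrite('pics/s9.png',cv2.resize(im['pixels'][100:280,120:400,::-1],None,fx=2.5,fy=2.5))"
```

```text
time: 11.15
tcp_pos: [498.8, 142.1, 192.3]
eef_rot: [0.565, -0.43, 0.56, 0.426]
contact_force: [0.7, 0.6, -0.2]
opening: -0.0
[498.76954822 142.1023773  192.33124668] [ 0.6872297   0.61388966 -0.1776361 ] [-0.02299388  0.01337155  0.00345644]
tcp b 8.3290549631827 37.781893535905006
60 278 201.9 130.9 47.2
90 268 186.1 134.9 19.7
120 278 162.3 154.9 5.3
345 156 -64.7 12.1 38.4
385 156 -99.9 11.8 37.7
```

View pics/s9.png

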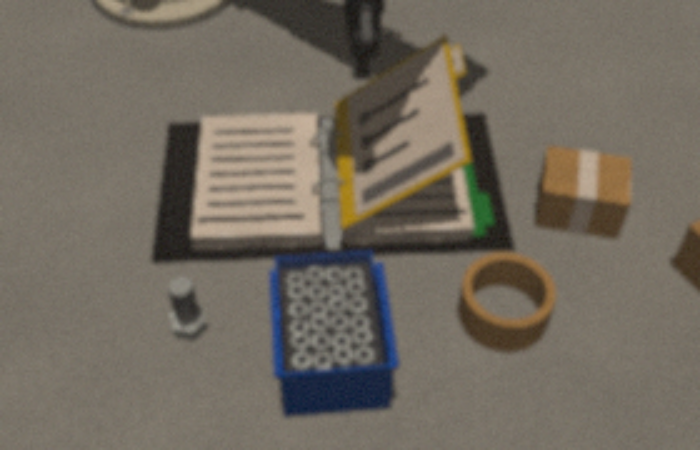

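View pics/w9.png

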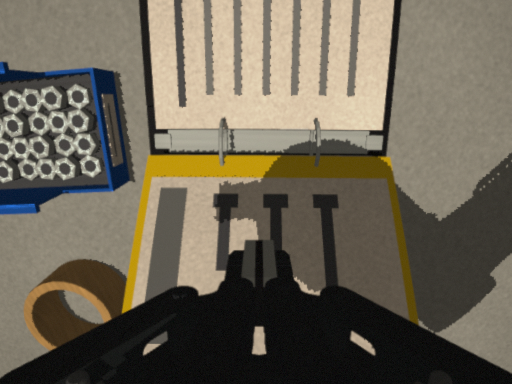

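It is sinking by itself, the finger no longer touching. I'll wait about another 1.5 s while retreating straight up, then look.

```bash
python3 -m creep '[{"tx":0,"ty":0,"tz":0.01,"spin":0},{"tx":0,"ty":0,"tz":0.02,"spin":0},{"tx":0,"ty":0,"tz":0.04,"spin":0},{"tx":0,"ty":0,"tz":0.06,"spin":0},{"tx":0,"ty":0,"tz":0.08,"spin":0},{"tx":0,"ty":0,"tz":0.08,"spin":0},{"tx":0,"ty":0,"tz":0.08,"spin":0},{"tx":0,"ty":0,"tz":0.08,"spin":0},{"tx":0,"ty":0,"tz":0.08,"spin":0},{"tx":0,"ty":0,"tz":0.08,"spin":0},{"tx":0,"ty":0,"tz":0.08,"spin":0},{"tx":0,"ty":0,"tz":0.08,"spin":0},{"tx":0,"ty":0,"tz":0.08,"spin":0},{"tx":0,"ty":0,"tz":0.08,"spin":0},{"tx":0,"ty":0,"tz":0.08,"spin":0}]'; python3 - <<'E'
from h import *
im=get_image('scene');save(im,'s10');cv2.imwrite('pics/s10.png',cv2.resize(im['pixels'][100:280,120:400,::-1],None,fx=2.5,fy=2.5))
for t in ['binder','divider_edge','divider_tab','ring_axis','parts_bin']:
    r=pinpoint(im,t);print(t,[(c2w(im,a['centre']).round(0),round(a['conf'],2)) for a in r[:2]])
w=get_image('wrist');save(w,'w10')
E
```

```text
time: 12.75
tcp_pos: [498.8, 142.1, 272.3]
eef_rot: [0.565, -0.43, 0.56, 0.426]
contact_force: [-0.3, 0.2, 0.4]
opening: 0.4
binder [(array([481., 110.,  -0.]), 0.76)]
divider_edge [(array([532., 283.,  28.]), 0.95), (array([486., 303.,  27.]), 0.22)]
divider_tab [(array([486., 298.,  28.]), 0.92)]
ring_axis [(array([481., 110.,  28.]), 0.93)]
parts_bin [(array([702.,  44.,   0.]), 0.66)]
```

View pics/s10.png

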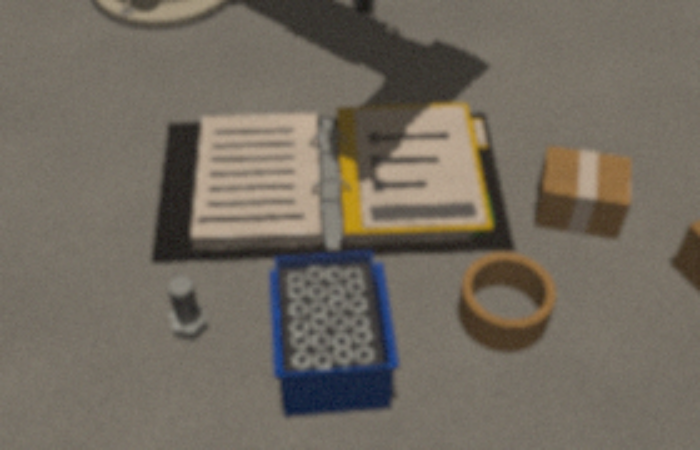

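View pics/w10.png

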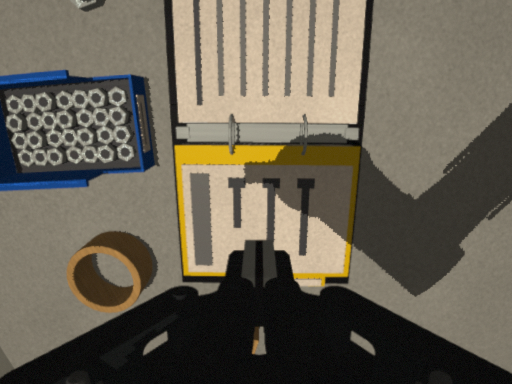

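The divider lies on the left half with its grey heading up (wrist view rows 145–280). One check of flatness by depth.

```bash
python3 - <<'E'
from h import *
w=get_image('wrist')
x=np.array([.9625,-.2714]);y=np.array([.2714,.9625]);o=np.array([480.5,109])
for u,v in [(180,155),(350,155),(186,262),(348,268),(200,273),(340,276),(220,250),(290,232)]:
    P=np.median([px(w,u+i,v+j) for i in(-1,0,1) for j in(-1,0,1)],axis=0);d=P[:2]-o;print(u,v,[round(float(k),1) for k in (d@x,d@y,P[2])])
im=get_image('top');save(im,'t11')
a=cut_out(im,'binder')
print(state()['contact_force'],state()['time'])
E
```

```text
180 155 [100.1, 24.6, 29.5]
350 155 [-93.5, 23.4, 29.7]
186 262 [101.6, 160.6, 29.5]
348 268 [-111.2, 180.7, 3.9]
200 273 [84.8, 176.2, 29.9]
340 276 [-95.5, 178.5, 29.3]
220 250 [58.0, 142.8, 30.3]
290 232 [-28.0, 117.6, 31.5]
[ 0.40077699 -0.01994296 -0.51817395] 13.25
```

View pics/t11.png

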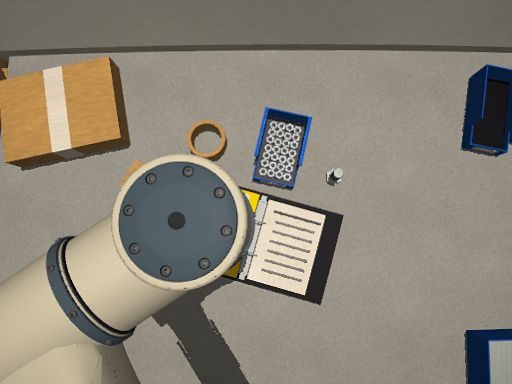

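The divider is flat: z is about 29.5 at the spine end and at the free edge. The binder's right-hand corners are at (342,215) and (322,303), the same pixels as at the start, and the hand is clear. Handing in.

```bash
python3 -c "
from bench import *
print(sign_off())"
```

```text
the job is handed in; nothing more can be done
None
```

The divider now lies flat on the left-hand half with its grey heading up, and the job was handed in at about 13 s of the 48 s allowed.

**How it was turned:** I used the closed fingertips against the middle of its free edge, beside the tab. Light pressure lifted it along its arc, past upright to about 110°. From there it sank to the left on its own with nothing touching it, and I never gripped or pinched it. The highest contact force I saw was about 6 N.

**Last checks:**
- **Flatness:** the divider's top is at z ≈ 29.5 mm at both the spine side and the free edge. The detector put the edge middle and the tab at 28 mm.
- **Binder:** its visible corners are on the same pixels in the top view as at the start. Detector positions agree within 3 mm, which is within its error.
- **Things around it:** the bin, tape roll and bolt show no movement in the last pictures. The carton is mostly hidden by the arm in the last top view, but it looked unmoved in the last scene view.
- **Hand:** it is clear, with the fingertips about 250 mm above the counter and contact force at sensor noise.

**Disagreements and failures:** the first move command was refused because its rows were missing keys, and nothing moved. My early estimate of the binder's position was about 2 mm off across the spine, which the wrist camera showed before contact.

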